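Put the spare fuse away and snap the slide lid home

ROBOT

A 6-joint arm with a two-finger parallel gripper is mounted at the origin on the work surface. World frame = base frame: x ahead of the robot, y to its left, z up, the work surface at z = 0. Lengths are in mm, angles in rad, forces in N, time in s.
With the tool pointing down it reaches from about 300 to 775 mm from the base axis. Payload 14.6 kg.
Tool frame: the origin (TCP) lies at the very end of the fingers, on their centre line; the grasp point (between the pads) lies 19 mm behind it (manip.grip_point_offset is the distance from the TCP to the grasp point, in mm); z points along the fingers, y is the line along which they close (so a half turn about z gives the same grasp; the last joint's range is limited). The gripper opens to 94 mm and grips with 3 to 60 N. Pads are 16 mm wide; open, the fingers measure 119 mm over their backs; the gripper's body (75 mm by 177 mm) begins 78 mm behind the grasp point.
Start: joints at [1.063, 0.3, 1.521, -0, 1.321, -0.067], TCP at [234.661, 497.417, 205.446] pointing down, gripper open.
Joint ranges: [-3.03, 3.03], [-0.79, 2.21], [0.23, 2.52], [-1.04, 4.18], [0, 3.07], [-2.55, 2.55]. Speed limits (rad/s): [2.22, 2.22, 2.57, 3.14, 3.14, 3.14].

INTERFACE

Orientations are given as [roll, pitch, yaw] about the fixed x, y, z axes, in that order (R = Rz(yaw) Ry(pitch) Rx(roll)).
In Python, from cell import telemetry, eyes, manip gives the robot as it stands.
- The arm moves only by the tool play_rows, never from a script. Its arguments are lists of equal length, an entry for each row: "translation": the shift along the world's x, y, z in m, a list of three; "yaw": the turn about the world's z in rad. A call has 1 to 12 rows; each row is the pose to reach, as a shift and turn from the pose commanded when the call began; what a row does not reach only later rows make up. A row lasts 1/8 s, in which the tool goes at most 62.5 mm and 10.7 degrees, less where a joint would pass 70% of its speed; a pose out of reach is approached as far as the arm can. A call with a gripper value outside its range is refused whole. "hand" is the opening, from 0 (shut) to 1 (fully open), set as the call begins (left out, the last holds). The fingers move at their own pace and stop on an object; "force" is the grip in N (left out, the last holds). Time passes only in rows, so rows that repeat a pose let the fingers close. It gives the time, the measured TCP pose, the force, the opening and the grip force at its end, in the units of the state.
- telemetry.read_state(): the state, without advancing time (a new reading comes with each control period).
- eyes.camera(name): name is "scene" or "top" or "wrist"; returns a dict with "pixels" (420x560x3 uint8, red, green, blue), "fx", "fy", "cx", "cy" (pixels), "dist_coeffs" ([k1, k2, p1, p2, k3] as OpenCV has them; the pictures are not rectified), "cam_to_world" (4x4, takes a point from camera to world coordinates); the wrist camera has in their place "T_tool_cam" (4x4, takes a point from camera to tool coordinates, whose origin is the TCP and whose axes are the flange's). Camera axes: x right, y up, looking along -z (the intrinsics and any distortion apply to the point x, -y, -z); pixel columns grow to the right and rows downward; lengths in mm; the calibration is good to about 2 mm. A picture is of the moment at which its call begins: read the wrist's pose just before it. There is no depth.
- manip.sign_off(): hands the job in; it is judged then, once.
The state is a dict: "clock": time; "joints": joint angles; "qd": joint speeds; "effort": joint torques, N m; "eef_pos": TCP position; "eef_rot": TCP orientation; "wrist_force": force on the tool from outside, world axes, zero at the start; "moment": the same for the moment, N m; "finger_gap": finger opening in mm; "finger_force": force on a finger pad.
Only numpy, scipy, OpenCV 4.12 (cv2) and the standard library are available. Lean on these libraries where they do the work, as an engineer would, in place of code of your own. Each camera call takes 0.05 s, during which the arm holds its last target. There are 200 camera calls.

TASK

Lay the thick cartridge fuse that is lying on the bench in the empty cradle of the spare-fuse case, then slide the case's lid shut along its channel, over the small ridge, until it is fully home against the end wall. The plastic is thin: push steadily until you feel the lid snap over, then only lightly against the end wall, never ramming it, and leave the other things on the bench where they are.

Things in the scene. Friction and masses are not known exactly. Their poses are not given: they have to be found in the camera images.
- case: Grey plastic spare-fuse case, screwed down, 204 x 88 mm (case x -113..91), 45 mm high. Origin: on the bench, mid-width. +x: the way the lid shuts. Side walls carry the channel: ledge at z 34, lip underside at 41.5, lips 8 wide at y +-36..44. Low open end x -113; closed end wall, inner face x +83, top z 45. Empty compartment x -9..63, y +-36, floor z 4; past it (x 63..83) a shelf with the ridge.
- lid: White plastic slide lid, 196 x 77 x 6 mm, about 110 g. It starts in the channel pulled 84 to 94 mm open, its rear overhanging the open end. Origin: on the underside, mid-width, 83 mm behind the nose; +x towards the nose, as the case's +x. 1.5 mm play in height and to each side. Fully home = its origin at x 0 (within 1.5 mm), z 34 mm in the case's frame.
- lid_bar (a point): Centre of the black pull bar on top of the lid: 10 mm thick (along the slide), 36 mm wide (across), 14 mm high; on the lid's centre line, 45 mm behind the lid's origin. The lid's top is 7 mm below this point. The bar may be pinched, or pushed from behind.
- case_cradle (a point): Middle of the empty cradle, on the compartment's floor: case x 27, y 0, z 4 mm. Two low ribs (3 mm high, 16 mm apart, running across the case) keep a fuse that lies along the case's y from rolling.
- case_ridge (a point): Crown of the ridge, across the channel near the closed end: round-topped, 48 mm long (case y), 4 mm wide, 4.5 mm above the ledge, on a stiff sprung tongue; case x 76. The lid's bevelled nose meets it about 7 mm before home; the push climbs to some 16 to 25 N as the lid is forced over (the arm yields under it), drops sharply about 3 mm before home, then rises again at the end wall.
- end_wall: Closed end wall of the case, 8 mm thick, 88 mm wide, 45 mm high; origin under its middle (case x 87).
- case_stop (a point): Middle of the end wall's inner face at lid height (case x 83, z 38 mm). The lid is home when its nose touches it. The wall does not give: the push rises steeply there; 5 to 15 N on it is plenty, above 22 N between lid and wall the plastic cracks.
- fuse: The thick cartridge fuse: white ceramic cylinder with steel end caps, 22 mm thick, 58 mm long, about 55 g, lying on its side on the bench. Origin: on the bench under its middle; x along its length. It may lie to the left or to the right of the case.
- fuse_center (a point): Centre of the thick fuse, 11 mm above the bench. In the cradle it lies at case x 27, y 0, z 15 mm, along the case's y.
- thin_fuse: A thin cartridge fuse of the same make, 10 mm thick, 38 mm long, lying on the other side of the case; does not belong in the case. Origin: on the bench under its middle; x along its length. Bystander: leave it where it is.
- screwdriver: Screwdriver, 170 mm long, lying between the robot and the case. Origin: on the bench near its middle; x along its length. Bystander: leave it where it is.
- cup: White plastic cup, 72 mm wide, 85 mm high. Origin: centre of the underside. Bystander: leave it where it is.
- tape: Black tape measure lying flat, about 70 mm wide, 28 mm high. Origin: underside, centre of its drum. Bystander: leave it where it is.
- terminal_strip: White screw-terminal strip, 60 x 22 x 22 mm. Origin: centre of the underside. Bystander: leave it where it is.
There are look-alikes about, which are no part of the job. Leave any green, turquoise or yellow look-alike of the fuse alone.

How it is judged:
By the outcome, as a careful person would: the job done as asked, in the order asked, and still so for the second after the job is handed in, with the robot touching nothing.
It also fails if it takes over 61 s, if anything falls off the work surface, if the arm or the gripper's body presses on something with over 40 N, if the wrist force passes 120 N, or if a joint passes its speed limit or range.

## Working session

There is one attempt and no reset: what is moved stays moved. The work goes in short steps, Python scripts to look and compute and a tool call to move; the robot and the scene stay as the last step left them, time stands still between calls to the robot, and variables do not carry over. Pictures are saved under pics/ and viewed, at most 10 in all, crops included, and the job is handed in when it is done.

Besides the shell and the picture viewer there is one more tool, called by a JSON object that holds its "method" and its "body". play_rows: Moves the arm, as the interface text tells. Its arguments: {"type":"object","properties":{"translation":{"type":"array","items":{"type":"array","items":{"type":"number"}}},"yaw":{"type":"array","items":{"type":"number"}},"hand":{"type":"number"},"force":{"type":"number"}},"required":["translation","yaw"]}

```bash
mkdir -p pics
cat > h.py <<'E'
import numpy as np, cv2
from cell import telemetry, eyes, manip
from scipy.spatial.transform import Rotation as R
def grab(name):
    s=telemetry.read_state(); c=eyes.camera(name)
    if name=="wrist":
        T=np.eye(4); T[:3,:3]=R.from_euler('xyz',s['eef_rot']).as_matrix(); T[:3,3]=s['eef_pos']
        c['cam_to_world']=T@np.array(c['T_tool_cam'])
    return c
def save(c,fn): cv2.imwrite('pics/'+fn,c['pixels'][:,:,::-1])
def K(c): return np.array([[c['fx'],0,c['cx']],[0,c['fy'],c['cy']],[0,0,1.]])
def px2w(c,uv,z):
    p=cv2.undistortPoints(np.array(uv,float).reshape(-1,1,2),K(c),np.array(c['dist_coeffs'],float)).reshape(-1,2)
    T=np.array(c['cam_to_world']); d=np.c_[p[:,0],-p[:,1],-np.ones(len(p))]@T[:3,:3].T; o=T[:3,3]
    return o+d*((np.broadcast_to(z,len(p))-o[2])/d[:,2])[:,None]
def w2px(c,P):
    T=np.linalg.inv(np.array(c['cam_to_world'])); q=np.atleast_2d(P)@T[:3,:3].T+T[:3,3]
    q=q*[1,-1,-1]
    return cv2.projectPoints(q,np.zeros(3),np.zeros(3),K(c),np.array(c['dist_coeffs'],float))[0].reshape(-1,2)
E
python3 - <<'E'
from h import *
import pickle
for n in ("scene","top"):
    c=grab(n); save(c,n+'0.png'); pickle.dump(dict(c),open(n+'0.pkl','wb')); print(n,np.round(c['cam_to_world'],3).tolist(),c['fx'])
print(telemetry.read_state())
E
```

```text
scene [[0.036, -0.664, 0.747, 1222.173], [0.999, 0.027, -0.024, -66.718], [-0.004, 0.747, 0.665, 684.968], [0.0, 0.0, 0.0, 1.0]] 403.94621587428975
top [[-0.02, 0.992, -0.122, 452.887], [-1.0, -0.02, 0.0, -19.31], [-0.002, 0.122, 0.993, 974.999], [0.0, 0.0, 0.0, 1.0]] 409.0628335709041
{'clock': 0.1, 'joints': array([ 1.06339313e+00,  3.00412886e-01,  1.52147127e+00, -5.53065215e-06,
        1.32067060e+00, -6.66130050e-02]), 'qd': array([-0.00021268, -0.00152534, -0.00087388,  0.00108886,  0.00041948,
        0.00018584]), 'effort': array([-1.03635586e-03, -5.32646120e+01, -3.53280616e+01,  7.08185602e-02,
        2.34818982e-02, -7.07554045e-05]), 'eef_pos': array([234.5688834 , 497.24084302, 204.96470633]), 'eef_rot': array([-3.14063233e+00, -5.86959466e-05,  2.70080381e+00]), 'wrist_force': array([ 0.45584552,  0.629757  , -0.73735439]), 'moment': array([-0.00305658, -0.02111376,  0.06400291]), 'finger_force': 0.0, 'finger_gap': 93.89834299986737}
```

View pics/top0.png

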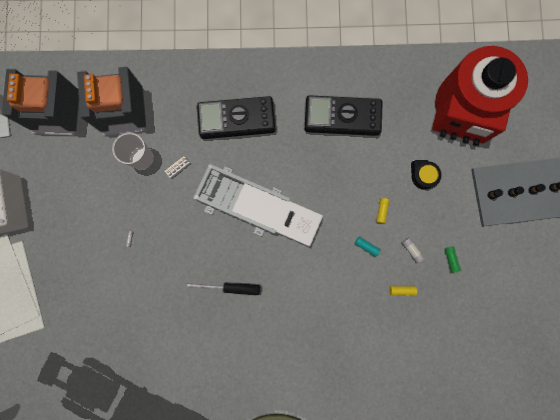

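View pics/scene0.png

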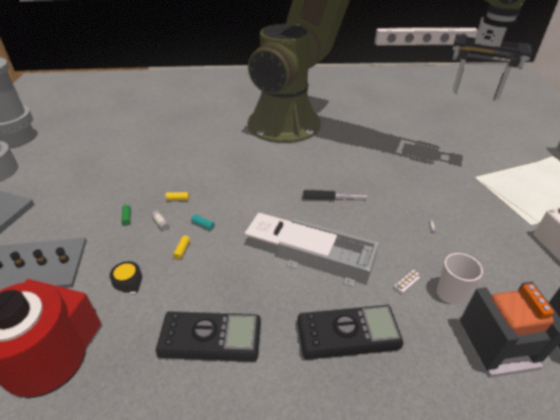

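The top view shows the case with its closed end near (205,180), the lid's rear near (315,235) and the black bar at (290,218). The thick white fuse is at (413,250), the thin one at (129,239), and the coloured look-alikes surround the thick fuse. The scene view agrees. I'll enlarge the parts that matter.

Run:
```python
import cv2, numpy as np
from h import *
import pickle
c=pickle.load(open('top0.pkl','rb')); im=c['pixels'][:,:,::-1]
a=cv2.resize(im[155:255,185:335],None,fx=5,fy=5,interpolation=cv2.INTER_CUBIC)
cv2.imwrite('pics/case_crop.png',a)
# white fuse PCA: bright/low-saturation blob in window
w=im[232:270,398:430].astype(int); m=((w.min(2)>115)&(w.max(2)-w.min(2)<40)).astype(np.uint8)
n,l,s,ce=cv2.connectedComponentsWithStats(m); k=1+np.argmax(s[1:,4]); v,u=np.nonzero(l==k)
print(s[k]); P=px2w(c,np.c_[u+398,v+232],11.)[:,:2]; mu=P.mean(0); ev,V=np.linalg.eigh(np.cov(P.T))
print('fuse',mu,np.sqrt(12*ev),V[:,1],np.degrees(np.arctan2(V[1,1],V[0,1])))
# bar
w=im[205:232,278:302].astype(int); m=(w.max(2)<70); v,u=np.nonzero(m); P=px2w(c,np.c_[u+278,v+205],52.)[:,:2]
mu=P.mean(0); ev,V=np.linalg.eigh(np.cov(P.T)); print('bar',mu,np.sqrt(12*ev),V[:,1],np.degrees(np.arctan2(V[1,1],V[0,1])))
```

```text
[  0   0  32  38 825]
fuse [ 487.56784506 -331.16518325] [69.59087632 84.65217205] [-0.85642688  0.51626833] 148.91773008816637
bar [557.05602111 -41.21279789] [ 7.85260179 33.72846715] [-0.90800643  0.41895622] 155.23129297535306
```

View pics/case_crop.png

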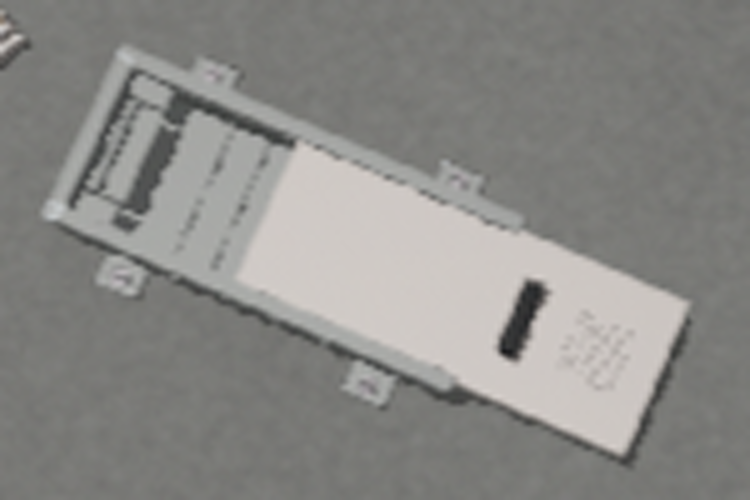

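The crop shows the closed-end top corners at crop (125,50) and (50,212), the channel's open ends at (522,222) and (455,385), the lid's rear corners at (690,303) and (628,462), and its nose corners at (297,143) and (235,282). The fuse threshold let in background, so I'll tighten it.

Run:
```python
from h import *
import pickle
c=pickle.load(open('top0.pkl','rb')); im=c['pixels'][:,:,::-1]
f=lambda L:[(185+(x+.5)/5-.5,155+(y+.5)/5-.5) for x,y in L]
A=px2w(c,f([(122,47),(47,214),(524,220),(455,388)]),45.)[:,:2]; ref=np.array([[91,-44],[91,44],[-113,-44],[-113,44.]])
H=A-A.mean(0);Q=ref-ref.mean(0); th=np.arctan2((Q[:,0]*H[:,1]-Q[:,1]*H[:,0]).sum(),(Q*H).sum())
Rm=np.array([[np.cos(th),-np.sin(th)],[np.sin(th),np.cos(th)]]); t=A.mean(0)-Rm@ref.mean(0)
print('case',t,np.degrees(th),'resid',(A-(ref@Rm.T+t)).round(1).tolist())
B=px2w(c,f([(690,303),(628,462),(297,143),(235,282)]),40.)[:,:2]; print('lid corners in case',((B-t)@Rm).round(1).tolist())
print('bar in case',(np.array([557.06,-41.21])-t)@Rm, 'cradle',Rm@[27,0]+t)
w=im[232:270,398:430].astype(int); g=w.min(2); print('bg',np.median(g))
for th_ in (140,155):
    m=((g>th_)).astype(np.uint8)
    n,l,s,ce=cv2.connectedComponentsWithStats(m); k=1+np.argmax(s[1:,4]); v,u=np.nonzero(l==k)
    P=px2w(c,np.c_[u+398,v+232],14.)[:,:2]; mu=P.mean(0); ev,V=np.linalg.eigh(np.cov(P.T))
    print(th_,s[k],'fuse',mu,np.sqrt(12*ev),np.degrees(np.arctan2(V[1,1],V[0,1])))
cv2.imwrite('pics/fuse_crop.png',cv2.resize(im[225:275,385:440],None,fx=8,fy=8,interpolation=cv2.INTER_CUBIC))
```

```text
case [612.55389882  75.2317455 ] 65.61971102089889 resid [[-0.9, 0.8], [1.3, -1.1], [-1.9, 1.7], [1.4, -1.4]]
lid corners in case [[-197.4, -36.9], [-199.3, 41.7], [-0.8, -34.2], [-0.9, 36.7]]
bar in case [-128.96552524    2.4791532 ] cradle [623.69925878  99.82404005]
bg 117.0
140 [  8   7  16  22 132] fuse [ 482.72849496 -331.37910688] [13.99621127 50.31096076] -146.4452276528544
155 [11 12 11 14 62] fuse [ 481.55245798 -332.61732642] [ 9.85452438 33.67650724] -145.72931741986537
```

View pics/fuse_crop.png

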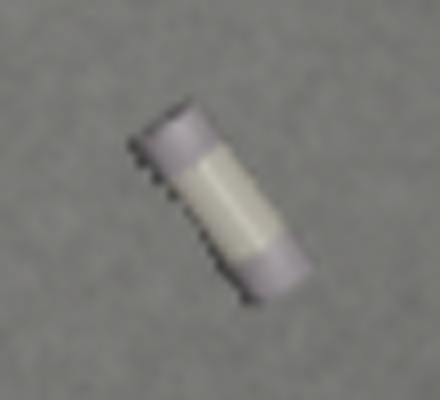

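The fuse is at about (482,-331), yaw about 33.5°. The case origin is at about (612,75), yaw about 65.6°, with the lid about 84 mm open, which agrees with the given range. I'll move to above the fuse, fingers across it.

{"method": "play_rows", "body": {"translation": [[0.02, -0.06, 0], [0.038, -0.119, -0.005], [0.056, -0.178, -0.01], [0.074, -0.237, -0.015], [0.092, -0.296, -0.02], [0.11, -0.355, -0.025], [0.128, -0.414, -0.03], [0.146, -0.473, -0.035], [0.164, -0.532, -0.04], [0.182, -0.591, -0.045], [0.2, -0.65, -0.05], [0.218, -0.709, -0.055]], "yaw": [-0.18, -0.36, -0.54, -0.72, -0.9, -1.08, -1.26, -1.44, -1.62, -1.8, -1.98, -2.116], "hand": 0.6, "force": 25}}

```text
clock: 1.6
eef_pos: [452.8, -213.7, 150.1]
eef_rot: [-3.141, 0.0, 0.579]
wrist_force: [1.5, 0.7, 0.8]
finger_gap: 56.2
finger_force: 0.0
```

{"method": "play_rows", "body": {"translation": [[0.014, -0.055, 0], [0.029, -0.112, -0.02], [0.029, -0.117, -0.03], [0.029, -0.117, -0.03], [0.029, -0.117, -0.03]], "yaw": [0, 0, 0, 0, 0]}}

```text
clock: 2.22
eef_pos: [481.9, -327.5, 121.3]
eef_rot: [3.141, -0.0, 0.586]
wrist_force: [-0.4, 0.5, 0.3]
finger_gap: 56.5
finger_force: 0.0
```

Run:
```python
from h import *
import pickle
c=grab('wrist'); save(c,'w1.png'); pickle.dump(dict(c),open('w1.pkl','wb')); s=telemetry.read_state(); print(s['eef_pos'],s['eef_rot'],np.round(c['T_tool_cam'],3).tolist())
print('expected fuse px',w2px(c,[482,-331,11]))
```

```text
[ 482.00963932 -327.61005188  121.48276891] [ 3.14045934e+00 -4.48861681e-04  5.86070380e-01] [[0.001, 0.966, 0.257, 76.718], [1.0, -0.001, 0.0, 1.554], [0.001, 0.257, -0.966, -179.522], [0.0, 0.0, 0.0, 1.0]]
expected fuse px [[281.67675078 208.36385006]]
```

View pics/w1.png

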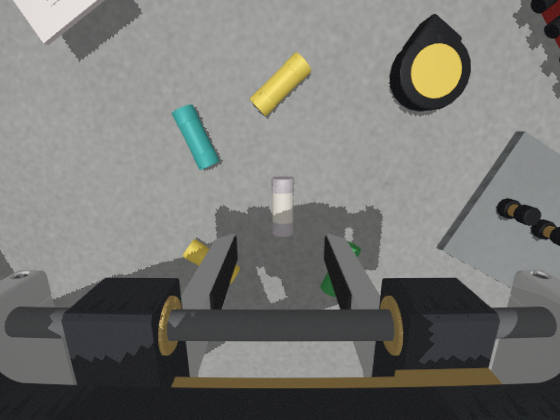

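The wrist view shows the thick fuse upright between the fingers at (283,178) to (283,235). That is within 2 px of prediction, and the coloured look-alikes are clear of the finger paths. I'll descend and grip.

{"method": "play_rows", "body": {"translation": [[0.002, -0.003, -0.055], [0.002, -0.003, -0.095], [0.002, -0.003, -0.116], [0.002, -0.003, -0.116], [0.002, -0.003, -0.116]], "yaw": [0, 0, 0, 0, 0]}}

```text
clock: 2.9
eef_pos: [484.4, -331.7, 6.1]
eef_rot: [3.14, -0.001, 0.585]
wrist_force: [0.1, 0.2, 0.8]
finger_gap: 56.2
finger_force: 0.0
```

{"method": "play_rows", "body": {"translation": [[0, 0, 0], [0, 0, 0], [0, 0, 0], [0, 0, 0], [0, 0, 0]], "yaw": [0, 0, 0, 0, 0], "hand": 0.15, "force": 25}}

```text
clock: 3.52
eef_pos: [483.7, -331.6, 4.5]
eef_rot: [3.142, -0.0, 0.585]
wrist_force: [-0.2, 0.3, 1.4]
finger_gap: 21.1
finger_force: 25.0
```

{"method": "play_rows", "body": {"translation": [[0, 0, 0.05], [0, 0, 0.1], [0.014, 0.043, 0.126], [0.028, 0.09, 0.126], [0.045, 0.14, 0.126], [0.062, 0.19, 0.126], [0.079, 0.24, 0.126], [0.095, 0.29, 0.126], [0.11, 0.34, 0.126], [0.125, 0.39, 0.126], [0.14, 0.431, 0.126], [0.14, 0.431, 0.126]], "yaw": [0.18, 0.36, 0.54, 0.72, 0.9, 1.08, 1.26, 1.44, 1.62, 1.8, 1.98, 2.131]}}

```text
clock: 5.03
eef_pos: [623.8, 102.2, 129.9]
eef_rot: [-3.142, -0.0, 2.724]
wrist_force: [-0.1, -0.2, -0.9]
finger_gap: 21.0
finger_force: 25.0
```

{"method": "play_rows", "body": {"translation": [[0, 0, 0], [0, 0, 0]], "yaw": [0, 0]}}

```text
clock: 5.28
eef_pos: [623.6, 98.9, 130.4]
eef_rot: [-3.141, -0.0, 2.712]
wrist_force: [0.4, 1.2, -1.1]
finger_gap: 21.0
finger_force: 25.0
```

Run:
```python
from h import *
import pickle
c=grab('wrist'); save(c,'w2.png'); pickle.dump(dict(c),open('w2.pkl','wb')); s=telemetry.read_state(); print(s['eef_pos'],s['eef_rot'],s['joints'])
th=np.radians(65.62);Rm=np.array([[np.cos(th),-np.sin(th)],[np.sin(th),np.cos(th)]])
for p in [(91,44,45),(91,-44,45),(83,36,45),(63,36,4),(63,-36,4),(35,20,7),(19,20,7),(0,38,40)]:
    q=np.r_[Rm@p[:2]+[612.55,75.23],p[2]]; print(p,w2px(c,q).round(1)[0])
```

```text
[623.58563286  98.88521361 130.47747469] [-3.14154515e+00 -8.09808718e-05  2.71219944e+00] [ 9.92647670e-02  5.44867449e-01  1.35387979e+00 -1.80150500e-07
  1.24293930e+00 -1.04213829e+00]
(91, 44, 45) [351.8 160.8]
(91, -44, 45) [346.5 252.5]
(83, 36, 45) [342.4 169.8]
(63, 36, 4) [314.9 164.4]
(63, -36, 4) [313.2 230.6]
(35, 20, 7) [287.7 180.4]
(19, 20, 7) [272.2 180.4]
(0, 38, 40) [250.2 167.2]
```

View pics/w2.png

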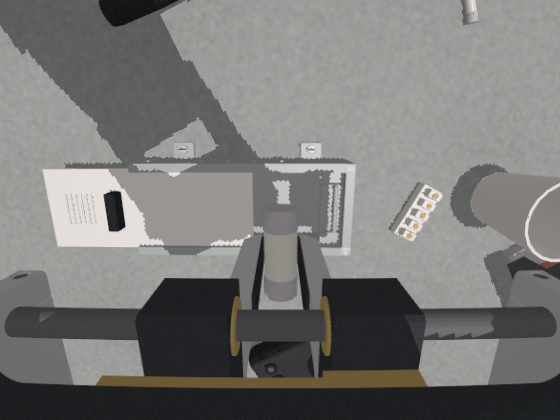

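The view shows the fuse held over the compartment. The case's closed-end corners are near (354,163) and (350,254), the lid nose near col 252, and the ridge unit at cols 320–345. I'll enlarge it to refine.

Run:
```python
from h import *
import pickle
c=pickle.load(open('w2.pkl','rb')); im=c['pixels'][:,:,::-1]
a=cv2.resize(im[145:270,200:360],None,fx=5,fy=4.8,interpolation=cv2.INTER_CUBIC)
a=np.clip(a.astype(float)*1.5,0,255).astype(np.uint8); a=cv2.resize(im[145:265,200:360],None,fx=5,fy=5,interpolation=cv2.INTER_CUBIC); a=np.clip(a.astype(float)*1.5,0,255).astype(np.uint8)
cv2.imwrite('pics/w2c.png',a)
T=np.array(c['cam_to_world'])@np.linalg.inv(np.array(c['T_tool_cam']))
for p in [(0,0,-7),(29,0,-7),(-29,0,-7),(29,11,-7),(29,-11,-7),(0,11,-7),(0,-11,-7)]: print(p,w2px(c,(T@np.r_[p,1])[:3]).round(1)[0])
```

```text
(0, 0, -7) [278.8 248.2]
(29, 0, -7) [278.8 203.2]
(-29, 0, -7) [278.8 289.5]
(29, 11, -7) [297.1 203.2]
(29, -11, -7) [260.4 203.2]
(0, 11, -7) [296.4 248.2]
(0, -11, -7) [261.2 248.2]
```

View pics/w2c.png

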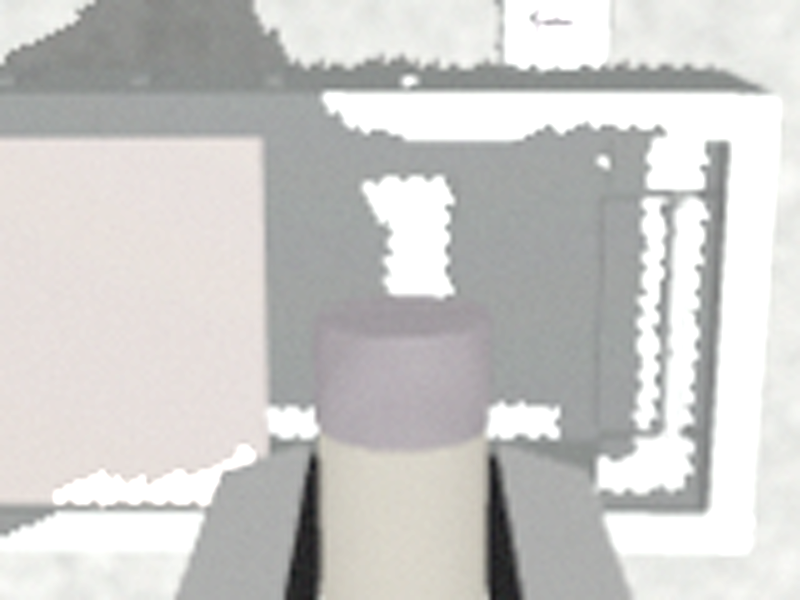

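Relative to the held fuse, the case sits about 2 mm further along its +x and 2–3 mm towards its −y than the top view gave. Yaw agrees, and the fingers clear the lid nose by about 5 mm. I'll correct and lower.

{"method": "play_rows", "body": {"translation": [[0.0026, 0.0012, -0.04], [0.0026, 0.0012, -0.07], [0.0026, 0.0012, -0.09], [0.0026, 0.0012, -0.105], [0.0026, 0.0012, -0.112], [0.0026, 0.0012, -0.112]], "yaw": [0, 0, 0, 0, 0, 0]}}

```text
clock: 6.08
eef_pos: [626.4, 100.6, 18.6]
eef_rot: [3.142, 0.0, 2.716]
wrist_force: [-0.4, -0.1, 0.2]
finger_gap: 21.4
finger_force: 25.0
```

{"method": "play_rows", "body": {"translation": [[0, 0, -0.003], [0, 0, -0.006], [0, 0, -0.009], [0, 0, -0.0095], [0, 0, -0.0095]], "yaw": [0, 0, 0, 0, 0]}}

```text
clock: 6.7
eef_pos: [626.3, 100.6, 9.0]
eef_rot: [3.142, 0.0, 2.716]
wrist_force: [-0.1, -0.3, -1.2]
finger_gap: 21.2
finger_force: 25.0
```

{"method": "play_rows", "body": {"translation": [[0, 0, -0.0005], [0, 0, -0.0005], [0, 0, -0.0005]], "yaw": [0, 0, 0], "hand": 0.285}}

```text
clock: 7.08
eef_pos: [626.3, 100.6, 8.5]
eef_rot: [3.142, 0.0, 2.716]
wrist_force: [1.5, -0.8, 0.4]
finger_gap: 26.6
finger_force: 0.0
```

{"method": "play_rows", "body": {"translation": [[0, 0, 0.01], [0, 0, 0.03], [0, 0, 0.06], [0, 0, 0.1], [0, 0, 0.1]], "yaw": [0, 0, 0, 0, 0]}}

```text
clock: 7.7
eef_pos: [628.0, 100.8, 113.4]
eef_rot: [3.138, 0.006, 2.716]
wrist_force: [0.0, 0.2, -0.1]
finger_gap: 26.8
finger_force: 0.0
```

Run:
```python
from h import *
import pickle
c=grab('wrist'); pickle.dump(dict(c),open('w3.pkl','wb')); s=telemetry.read_state(); print(s['eef_pos'],s['eef_rot'],s['finger_gap'])
im=c['pixels'][:,:,::-1]; a=cv2.resize(im[110:310,20:400],None,fx=2.1,fy=2.1,interpolation=cv2.INTER_CUBIC); cv2.imwrite('pics/w3c.png',np.clip(a*1.2,0,255).astype(np.uint8))
```

```text
[627.03144524 100.71478016 111.06763075] [3.13966625 0.0033177  2.71582261] 26.863186825821266
```

View pics/w3c.png

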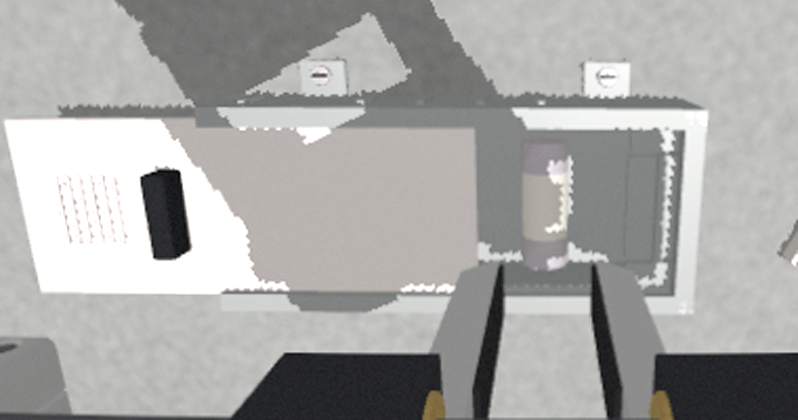

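The fuse lies upright in the picture at crop (522–568, 140–268), centred in the cradle. The lid nose is at col 476, and the bar at (141–190, 168–258). Next I'll check the fuse position and locate the bar.

Run:
```python
from h import *
import pickle
c=pickle.load(open('w3.pkl','rb'))
th=np.radians(65.62);Rm=np.array([[np.cos(th),-np.sin(th)],[np.sin(th),np.cos(th)]]); t=np.array([612.55,75.23])+Rm@[1.8,-2.3]
g=lambda x,y:(20+(x+.5)/2.1-.5,110+(y+.5)/2.1-.5)
def loc(n,x,y,z): p=px2w(c,[g(x,y)],z)[0,:2]; print(n,p.round(1),'case',((p-t)@Rm).round(1))
loc('fuse',545,203,20); loc('fuse ends top',545,142,15); loc('fuse end bot',545,268,15)
loc('corner+',706,110,45); loc('corner-',693,312,45)
loc('nose',476,205,40); loc('bar top TL',141,172,54); loc('bar top BL',152,258,54); loc('bar front base top',180,168,54)
# dark blob left edge/top
im=c['pixels'].astype(int); w=im[185:240,80:115]; print((w.max(2)[:, :]<35).sum())
for r in (195,205,215,225): print(r, im[r,82:114].max(1).tolist())
print('bar model',Rm@[-128.8,0]+t, Rm@[1,0])
```

```text
fuse [628.3 101.1] case [28.3 -1.3]
fuse ends top [603.6 112.3] case [28.3 25.7]
fuse end bot [658.6  87.4] case [ 28.3 -34.7]
corner+ [613.7 177.9] case [92.2 43.7]
corner- [693.3 142.1] case [ 92.5 -43.6]
nose [612.1  76.6] case [-0.7  3.3]
bar top TL [542.1 -35.5] case [-131.8   20.8]
bar top BL [574.3 -52. ] case [-133.4  -15.4]
bar front base top [547.3 -20.2] case [-115.7   22.4]
337
195 [228, 229, 229, 227, 188, 40, 40, 40, 39, 40, 41, 41, 39, 39, 40, 28, 28, 27, 23, 19, 22, 25, 25, 23, 151, 230, 229, 229, 229, 229, 230, 230]
205 [229, 229, 229, 229, 229, 220, 112, 42, 38, 40, 37, 41, 41, 41, 41, 40, 37, 27, 32, 23, 23, 25, 28, 27, 24, 81, 218, 229, 229, 230, 229, 230]
215 [229, 229, 229, 229, 229, 229, 228, 212, 67, 42, 39, 43, 37, 44, 39, 40, 41, 39, 32, 31, 25, 28, 24, 27, 26, 24, 49, 153, 229, 229, 229, 229]
225 [229, 228, 229, 229, 229, 229, 229, 229, 226, 197, 39, 40, 42, 40, 37, 37, 37, 39, 40, 36, 26, 26, 30, 28, 24, 28, 21, 25, 111, 213, 229, 229]
bar model [562.22101641 -41.39454035] [0.41278652 0.91082781]
```

Run:
```python
from h import *
import pickle
c=pickle.load(open('w3.pkl','rb'))
th=np.radians(65.62);Rm=np.array([[np.cos(th),-np.sin(th)],[np.sin(th),np.cos(th)]]); t=np.array([612.55,75.23])+Rm@[1.8,-2.3]
for uv in [(89.4,213),(100.5,213),(95,211)]:
    p=px2w(c,[uv],54)[0,:2]; print(p.round(1),((p-t)@Rm).round(1))
c=pickle.load(open('top0.pkl','rb')); p=px2w(c,[(289.9,218.3)],54)[0,:2]; print('top',p,((p-t)@Rm).round(1))
```

```text
[558.5 -44.1] [-132.8    2.3]
[562.5 -35.3] [-123.1    2.3]
[559.  -38.6] [-127.6    4. ]
top [557.4641507  -44.01525064] [-133.2    3.3]
```

The bar is at about case (-128.8, +1), world (561, -41). I'll move over it with the fingers open, lower to just above the lid, then pinch.

{"method": "play_rows", "body": {"translation": [[-0.024, -0.053, 0], [-0.05, -0.109, 0], [-0.065, -0.1416, -0.01], [-0.065, -0.1416, -0.03], [-0.065, -0.1416, -0.055], [-0.065, -0.1416, -0.0645], [-0.065, -0.1416, -0.0645], [-0.065, -0.1416, -0.0645]], "yaw": [0, 0, 0, 0, 0, 0, 0, 0], "hand": 0.5}}

```text
clock: 8.75
eef_pos: [561.7, -41.0, 44.7]
eef_rot: [3.141, 0.001, 2.716]
wrist_force: [-0.0, -0.5, -0.2]
finger_gap: 46.9
finger_force: 0.0
```

{"method": "play_rows", "body": {"translation": [[0, 0, 0], [0, 0, 0], [0, 0, 0], [0, 0, 0], [0, 0, 0], [0, 0, 0]], "yaw": [0, 0, 0, 0, 0, 0], "hand": 0.05, "force": 40}}

```text
clock: 9.5
eef_pos: [561.3, -41.0, 44.0]
eef_rot: [-3.142, 0.0, 2.716]
wrist_force: [-0.1, -0.2, 1.6]
finger_gap: 9.4
finger_force: 40.0
```

{"method": "play_rows", "body": {"translation": [[0.0017, 0.0036, 0], [0.0041, 0.0091, 0], [0.0074, 0.0164, 0], [0.0107, 0.0237, 0], [0.014, 0.031, 0], [0.0173, 0.0383, 0], [0.0206, 0.0455, 0], [0.0231, 0.051, 0], [0.0248, 0.0546, 0], [0.0248, 0.0546, 0]], "yaw": [0, 0, 0, 0, 0, 0, 0, 0, 0, 0]}}

```text
clock: 10.75
eef_pos: [586.3, 14.0, 44.0]
eef_rot: [3.141, 0.0, 2.716]
wrist_force: [0.7, 1.6, 3.1]
finger_gap: 9.6
finger_force: 40.0
```

{"method": "play_rows", "body": {"translation": [[0.0008, 0.0018, 0], [0.0017, 0.0036, 0], [0.0025, 0.0055, 0], [0.0033, 0.0073, 0], [0.0041, 0.0091, 0], [0.005, 0.0109, 0], [0.005, 0.0109, 0]], "yaw": [0, 0, 0, 0, 0, 0, 0]}}

```text
clock: 11.62
eef_pos: [591.2, 24.8, 44.0]
eef_rot: [3.141, 0.0, 2.716]
wrist_force: [-0.2, 1.1, 4.6]
finger_gap: 9.4
finger_force: 40.0
```

{"method": "play_rows", "body": {"translation": [[0.0004, 0.0009, 0], [0.0008, 0.0018, 0], [0.0012, 0.0027, 0], [0.0012, 0.0027, 0]], "yaw": [0, 0, 0, 0]}}

```text
clock: 12.12
eef_pos: [592.3, 27.2, 44.0]
eef_rot: [3.142, 0.0, 2.716]
wrist_force: [0.1, -1.1, 5.7]
finger_gap: 9.7
finger_force: 40.0
```

{"method": "play_rows", "body": {"translation": [[0.0004, 0.0009, 0.0004], [0.0008, 0.0018, 0.0006], [0.0008, 0.0018, 0.0006]], "yaw": [0, 0, 0]}}

```text
clock: 12.5
eef_pos: [592.9, 29.1, 44.2]
eef_rot: [-3.141, -0.001, 2.716]
wrist_force: [-1.0, -0.8, -1.0]
finger_gap: 9.4
finger_force: 40.0
```

{"method": "play_rows", "body": {"translation": [[0.0004, 0.0009, 0], [0.0008, 0.0018, 0], [0.0008, 0.0018, 0]], "yaw": [0, 0, 0]}}

```text
clock: 12.88
eef_pos: [593.7, 30.5, 44.5]
eef_rot: [-3.141, -0.0, 2.716]
wrist_force: [-1.9, -4.6, 1.3]
finger_gap: 9.6
finger_force: 40.0
```

{"method": "play_rows", "body": {"translation": [[0.0004, 0.0009, 0], [0.0004, 0.0009, 0]], "yaw": [0, 0]}}

```text
clock: 13.12
eef_pos: [593.9, 30.8, 44.5]
eef_rot: [-3.14, -0.0, 2.716]
wrist_force: [-4.8, -8.6, 3.6]
finger_gap: 9.7
finger_force: 40.0
```

{"method": "play_rows", "body": {"translation": [[0.0004, 0.0009, 0], [0.0004, 0.0009, 0]], "yaw": [0, 0]}}

```text
clock: 13.38
eef_pos: [594.1, 31.1, 44.5]
eef_rot: [-3.139, -0.001, 2.715]
wrist_force: [-5.3, -12.7, 4.2]
finger_gap: 9.6
finger_force: 40.1
```

{"method": "play_rows", "body": {"translation": [[0.0004, 0.0009, 0], [0.0004, 0.0009, 0]], "yaw": [0, 0]}}

```text
clock: 13.62
eef_pos: [594.3, 31.5, 44.5]
eef_rot: [-3.138, -0.001, 2.715]
wrist_force: [-7.8, -16.5, 4.6]
finger_gap: 9.4
finger_force: 40.1
```

{"method": "play_rows", "body": {"translation": [[0.0002, 0.0005, 0], [0.0002, 0.0005, 0]], "yaw": [0, 0]}}

```text
clock: 13.88
eef_pos: [594.4, 31.6, 44.5]
eef_rot: [-3.137, -0.001, 2.715]
wrist_force: [-8.5, -19.3, 5.8]
finger_gap: 9.5
finger_force: 40.1
```

{"method": "play_rows", "body": {"translation": [[0.0002, 0.0005, 0], [0.0002, 0.0005, 0]], "yaw": [0, 0]}}

```text
clock: 14.12
eef_pos: [595.2, 33.2, 44.6]
eef_rot: [-3.14, -0.0, 2.715]
wrist_force: [-1.9, -5.5, 2.3]
finger_gap: 9.7
finger_force: 40.0
```

The lid snapped over at about 21 N and the force dropped. I'll creep on gently until the wall is felt.

{"method": "play_rows", "body": {"translation": [[0, 0, 0], [0.0002, 0.0005, 0], [0.0002, 0.0005, 0]], "yaw": [0, 0, 0]}}

```text
clock: 14.5
eef_pos: [595.6, 35.3, 44.4]
eef_rot: [-3.142, -0.0, 2.716]
wrist_force: [0.2, 0.0, -1.0]
finger_gap: 9.4
finger_force: 40.0
```

{"method": "play_rows", "body": {"translation": [[0.0002, 0.0005, 0], [0.0002, 0.0005, 0]], "yaw": [0, 0]}}

```text
clock: 14.75
eef_pos: [595.7, 35.5, 44.4]
eef_rot: [-3.141, -0.0, 2.716]
wrist_force: [-1.9, -1.5, -1.1]
finger_gap: 9.4
finger_force: 40.0
```

{"method": "play_rows", "body": {"translation": [[0.0002, 0.0005, 0], [0.0002, 0.0005, 0]], "yaw": [0, 0]}}

```text
clock: 15.0
eef_pos: [595.7, 35.6, 44.3]
eef_rot: [-3.141, -0.001, 2.716]
wrist_force: [-3.0, -4.2, 0.5]
finger_gap: 9.4
finger_force: 40.0
```

{"method": "play_rows", "body": {"translation": [[0.0002, 0.0005, 0], [0.0002, 0.0005, 0]], "yaw": [0, 0]}}

```text
clock: 15.25
eef_pos: [595.6, 35.6, 44.2]
eef_rot: [-3.14, -0.001, 2.716]
wrist_force: [-4.9, -8.3, -0.4]
finger_gap: 9.5
finger_force: 40.0
```

The position has stalled at about 10 N, so the lid is against the wall. I'll relax the push, release and lift away.

{"method": "play_rows", "body": {"translation": [[-0.0003, -0.0006, 0], [-0.0005, -0.0011, 0], [-0.0005, -0.0011, 0]], "yaw": [0, 0, 0]}}

```text
clock: 15.62
eef_pos: [595.8, 35.4, 44.6]
eef_rot: [3.142, 0.0, 2.716]
wrist_force: [-1.0, -1.7, -1.4]
finger_gap: 9.4
finger_force: 40.0
```

{"method": "play_rows", "body": {"translation": [[0, 0, 0], [0, 0, 0], [0, 0, 0], [0, 0, 0], [0, 0, 0.02], [0, 0, 0.05], [0, 0, 0.1], [-0.03, -0.03, 0.13], [-0.03, -0.03, 0.13], [-0.03, -0.03, 0.13]], "yaw": [0, 0, 0, 0, 0, 0, 0, 0, 0, 0], "hand": 0.4}}

```text
clock: 16.88
eef_pos: [565.8, 5.6, 174.1]
eef_rot: [3.142, -0.0, 2.716]
wrist_force: [-0.7, 0.2, -0.1]
finger_gap: 37.8
finger_force: 0.0
```

Run:
```python
from h import *
import pickle
c=grab('wrist'); save(c,'w4.png'); pickle.dump(dict(c),open('w4.pkl','wb')); s=telemetry.read_state(); print(s['eef_pos'],s['eef_rot'],s['finger_gap'],s['wrist_force'])
```

```text
[565.75170271   5.79056637 173.66260927] [-3.14124219e+00 -1.12601496e-03  2.71600638e+00] 37.68465013504932 [ 0.07300494 -0.17866438  0.01596421]
```

View pics/w4.png

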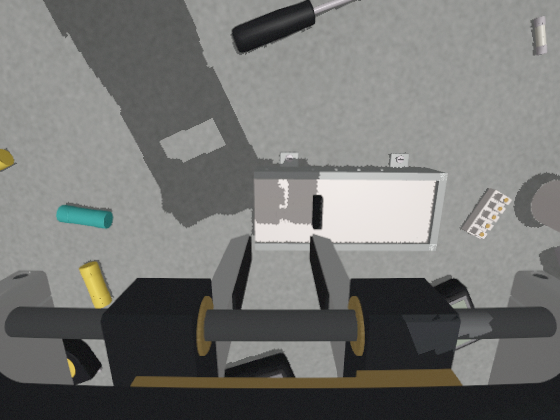

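The picture shows the lid shut, with its nose at col ~436 flush against the end wall's inner face, its rear flush with the open end at col ~254, and the bar at (317,212). The bystanders are undisturbed and the gripper is clear, so I'll hand it in.

```bash
python3 -c "
from cell import manip
print(manip.sign_off())"
```

```text
the job is handed in; nothing more can be done
None
```

The thick fuse is in the cradle and the lid is shut: it snapped over the ridge at about 21 N, then was pressed against the end wall at about 10 N; I handed the job in at about 17 s with the gripper clear, nothing else on the bench touched, and no verdict returned.

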